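# Put the rivet sets and the drift punch back in their nests

## Robot

A 7-joint arm with a two-finger parallel gripper is mounted at the origin on the work surface. World frame = base frame: x ahead of the robot, y to its left, z up, the work surface at z = 0. Lengths are in m, angles in rad, forces in N, time in s.
With the tool pointing down it reaches from about 0.425 to 0.925 m from the base axis. Payload 6.8 kg.
Tool frame: the origin (TCP) lies on the centre line of the jaws, within the pads' length; the fingertips stand 14 mm ahead of it and the grasp point (between the pads) lies 5 mm behind it; z points along the fingers, y is the line along which they close (so a half turn about z gives the same grasp; the last joint's range is limited). The gripper opens to 85 mm and grips with 20 to 120 N. Pads are 22 mm wide; open, the fingers measure 114 mm over their backs; the gripper's body (76 mm by 85 mm) begins 54 mm behind the grasp point. The pads swing forward as they close: fully open they stand 13 mm farther back than shut.
Start: joints at [1.127, 0.477, 0.022, 1.555, -0.011, 1.109, -0.083], TCP at [0.222, -0.637, 0.245] pointing down, gripper open.
Joint ranges: [-2.96, 2.96], [-0.34, 2.1], [-1.41, 1.46], [0.24, 2.44], [-1.37, 4.51], [0.17, 1.92], [-2.96, 2.96]. Speed limits (rad/s): [2.39, 2.39, 3.14, 3.14, 3.14, 3.14, 3.14].

## Interface

Orientations are given as a unit quaternion [w, x, y, z].
In Python, from station import bot gives the robot as it stands. The module is installed in compiled form; this text tells all that it offers.
- The arm moves only by the tool drive_tool, never from a script. Its argument "commands" is a list of rows, each an object with "hand": the opening, from 0 (shut) to 1 (fully open); "translation": the shift along the world's x, y, z in mm, a list of three; "angular": the turn, a rotation vector about the world's x, y, z in rad, a list of three. In form: [{"hand": hand, "translation": [tx, ty, tz], "angular": [ax, ay, az]}, ...]. A call has 1 to 12 rows; each row is the pose to reach, as a shift and turn from the pose commanded when the call began; what a row does not reach only later rows make up. A row lasts 1/8 s, in which the tool goes at most 62.5 mm and 10.7 degrees, less where a joint would pass 70% of its speed; a pose out of reach is approached as far as the arm can. A call with a gripper value outside its range is refused whole. The fingers move at their own pace and stop on an object; "force" is the grip in N (left out, the last holds). Time passes only in rows, so rows that repeat a pose let the fingers close. It gives the time, the measured TCP pose, the force, the opening and the grip force at its end, in the units of the state.
- bot.get_obs(): the state, without advancing time (a new reading comes with each control period).
- bot.read_camera(name): name is "scene" or "top" or "wrist"; returns the picture (480x640x3 uint8, red, green, blue); there is no depth.
- bot.camera_model(name): a dict with "fx", "fy", "cx", "cy" (pixels), "view" (4x4, takes a point from world to camera coordinates). Camera axes: x right, y up, looking along -z (the intrinsics and any distortion apply to the point x, -y, -z); pixel columns grow to the right and rows downward; lengths in m; the calibration is good to about 2 mm. A picture is of the moment at which its call begins: read the wrist's pose just before it. camera_model takes no time and is no camera call; for the wrist camera it gives the pose at the moment of the call.
- bot.hand_in(): hands the job in; it is judged then, once.
Trained networks look in the newest picture that a camera, given by its name, has taken for a name from the list of things; names that differ only in an ending like _2 or _b are one class to them, and where a whole thing is asked for, a point or a joint stands for the part that bears it (a point fixed in the world has none). Each returns a list of dicts, best first, with "score" (0 to 1); they miss things now and then, are a little off and sometimes report something else, mostly with a low value. They report only what shows in the picture. A call takes as long as a camera call. They do not tell look-alikes from the thing itself.
- bot.find_in(camera, query): "position" ([column, row] in pixels, amid what is visible of it).
- bot.outline_of(camera, query): "pixels" (480x640 bool, what is visible of it) and "position" ([column, row] in pixels, amid what is visible of it).
The state is a dict: "t": time; "q": joint angles; "joint_vel": joint speeds; "joint_torque": joint torques, N m; "eef_pos": TCP position; "tool_rot": TCP orientation; "contact_force": force on the tool from outside, world axes, zero at the start; "torque": the same for the moment, N m; "gripper_width": opening from 0.0 (shut) to 1.0 (fully open); "grasp_force": force on a finger pad.
Only numpy, scipy, OpenCV 4.12 (cv2) and the standard library are available. Lean on these libraries where they do the work, as an engineer would, in place of code of your own. Each camera call takes 0.05 s, during which the arm holds its last target. There are 200 camera calls.

## Task

Put each of the four loose tools into the wooden nest made for its shape: the broad-faced flush rivet set in the large round recess, the square set in the square recess and the slim round set in the small round recess, all standing upright as they do now, and the drift punch lying in the long trough. Each must sit fully down on the floor of its nest. Leave the enamel dish and the sash weight where they are.

Things in the scene. Friction and masses are not known exactly. Their poses are not given: they have to be found in the camera images.
- flush_set: Flush rivet set, bright steel, standing on its broad round face: a disc 48 mm in diameter and 10 mm thick, sloping in over the next 5 mm to a round shank 18 mm in diameter that rises to 58 mm. 0.2 to 0.37 kg. Origin: centre of the underside; z up along the shank. Grip it by the shank.
- square_set: Square rivet set, bright steel bar 30 x 30 mm, 60 mm tall, standing on end, with a dark round cup in its top. 0.3 to 0.52 kg. Origin: centre of the underside; x and y square to its flat sides, z up.
- slim_set: Slim round rivet set, bright steel, standing: 24 mm in diameter up to 58 mm, then narrowing to 16 mm at its top, 70 mm up. 0.18 to 0.32 kg. Origin: centre of the underside; z up.
- punch: Drift punch, dark steel, lying flat, 110 mm long: eight-sided body 14 mm across flats from x = -55 to +20 mm, then a nose tapering from 13 to 7 mm, to x = +55 mm. 0.1 to 0.17 kg. Origin: on the centreline (7 mm above what it lies on) at half its length, within the eight-sided body; x along the punch towards the nose, z up at the start.
- flush_nest: Fixed wooden block, 90 x 90 x 18 mm, with one large round recess in the middle of its top, 64 mm in diameter, 12 mm deep, dark rubber floor 6 mm above the block's underside. It is the nest of the flush rivet set (broad disc). Origin: centre of the block's underside; z up.
- square_nest: Fixed wooden block, 90 x 90 x 18 mm, with one square recess in the middle of its top, 46 x 46 mm, 12 mm deep, dark rubber floor 6 mm above the block's underside. It is the nest of the square rivet set. Origin: centre of the block's underside; z up; x and y along the sides of the block and of the recess.
- slim_nest: Fixed wooden block, 90 x 90 x 18 mm, with one small round recess in the middle of its top, 40 mm in diameter, 12 mm deep, dark rubber floor 6 mm above the block's underside. It is the nest of the slim round rivet set. Origin: centre of the block's underside; z up.
- punch_nest: Fixed long wooden rest of the drift punch: plate 146 x 50 mm, dark rubber floor 6 mm above its underside, on it a trough 126 x 30 mm inside, outlined by ledges 10 mm wide and 8 mm high; a 60 mm gap at the middle of both side ledges leaves room for fingers. The punch may lie either way round. Origin: centre of the underside; x along the trough, z up.
- dish: Bystander: cream enamel parts dish with a few rivets in it, round, 88 mm across the rim, 26 mm high. Loose; to be left alone. Origin: centre of the underside.
- sash_weight: Bystander: squat black cast-iron sash weight, round, 62 mm in diameter, 53 mm high, with an iron eye on top reaching 75 mm. Loose; to be left alone. Origin: centre of the underside.
There are look-alikes about, which are no part of the job. What is shaped like the slim_set but blue is not meant.

How it is judged:
By the outcome, as a careful person would: the job done as asked, in the order asked, and still so for the second after the job is handed in, with the robot touching nothing.
It also fails if it takes over 120 s, if anything falls off the work surface, if the arm or the gripper's body presses on something with over 40 N, if the wrist force passes 120 N, or if a joint passes its speed limit or range.

## Working session

There is one attempt and no reset: what is moved stays moved. The work goes in short steps, Python scripts to look and compute and a tool call to move; the robot and the scene stay as the last step left them, time stands still between calls to the robot, and variables do not carry over. Pictures are saved under pics/ and viewed, at most 14 in all, crops included, and the job is handed in when it is done.

Besides the shell and the picture viewer there is one more tool, called after "Call:" as a command line: name --argument value ..., lists and objects as JSON in quotes. drive_tool: Moves the arm, as the interface text tells. Its arguments: {"type":"object","properties":{"commands":{"type":"array","items":{"type":"object","properties":{"hand":{"type":"number"},"translation":{"type":"array","items":{"type":"number"}},"angular":{"type":"array","items":{"type":"number"}}}}},"force":{"type":"number"}},"required":["commands"]}

```bash
mkdir -p pics; python3 - <<'E'
from station import bot
import cv2
o=bot.get_obs(); print(o['t'],o['eef_pos'],o['tool_rot'],o['gripper_width'])
for c in('top','scene'):
    im=bot.read_camera(c); cv2.imwrite(f'pics/{c}0.png',im[:,:,::-1])
    m=bot.camera_model(c); print(c,m)
    for n in ['flush_set','square_set','slim_set','punch','flush_nest','square_nest','slim_nest','punch_nest','dish','sash_weight']:
        print(n,[(round(d['score'],2),[int(v) for v in d['position']]) for d in bot.find_in(c,n)])
E
```

```text
0.0 [ 0.22222787 -0.63676572  0.24431702] [-8.90219714e-04  9.85933364e-01  1.67136341e-01 -2.30938132e-04] 0.9971641722818446
top {'fx': 494.91674680608685, 'fy': 494.91674680608685, 'cx': 314.2886350479974, 'cy': 242.08154272489074, 'view': array([[-0.02887332, -0.99957422,  0.00420724,  0.01210822],
       [ 0.99000966, -0.0280154 ,  0.13818829, -0.52899513],
       [-0.13801159,  0.00815516,  0.99039704, -1.22954287],
       [ 0.        ,  0.        ,  0.        ,  1.        ]])}
flush_set [(0.62, [428, 290])]
square_set [(0.61, [349, 192])]
slim_set []
punch [(0.59, [259, 266])]
flush_nest [(0.87, [151, 251])]
square_nest [(0.57, [314, 255])]
slim_nest [(0.9, [481, 251])]
punch_nest []
dish [(0.97, [375, 266])]
sash_weight [(0.68, [431, 290]), (0.56, [409, 206])]
scene {'fx': 560.3034116350362, 'fy': 560.3034116350362, 'cx': 324.9133372167361, 'cy': 240.74672440027925, 'view': array([[ 0.08568519,  0.99631902, -0.0025394 , -0.03742301],
       [-0.60965347,  0.05444684,  0.79079592,  0.28323959],
       [ 0.78802329, -0.06621135,  0.61207463, -1.53075734],
       [ 0.        ,  0.        ,  0.        ,  1.        ]])}
flush_set [(0.62, [180, 224])]
square_set [(0.78, [274, 299]), (0.3, [323, 246])]
slim_set [(0.85, [468, 255]), (0.78, [459, 281])]
punch [(0.47, [396, 237]), (0.25, [532, 239])]
flush_nest [(0.9, [536, 236]), (0.19, [396, 234])]
square_nest [(0.74, [325, 248])]
slim_nest []
punch_nest [(0.59, [392, 293])]
dish [(0.78, [243, 238])]
sash_weight [(0.83, [193, 286])]
```

View pics/top0.png

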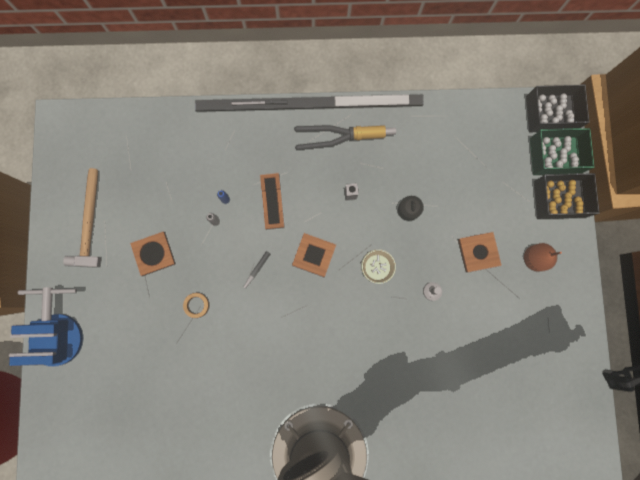

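View pics/scene0.png

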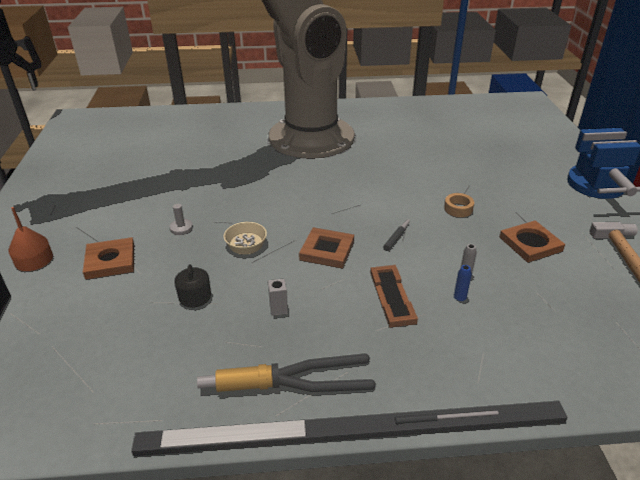

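The top view shows flush_set (432,291), square_set (351,191), slim_set (212,218), with its blue look-alike at (223,197), and the punch at (257,270) with its nose towards the lower left. The nests are at (152,254), (314,255), (480,252) and (272,201), the dish at (378,266) and the sash weight at (410,208). The scene view agrees.

```bash
cat > h.py <<'E'
from station import bot
import numpy as np, cv2
def p2w(m,px,z):
    V=np.array(m['view']);R,t=V[:3,:3],V[:3,3]
    d=R.T@np.array([(px[0]-m['cx'])/m['fx'],-(px[1]-m['cy'])/m['fy'],-1.]);c=-R.T@t
    return c+d*(z-c[2])/d[2]
def w2p(m,p):
    V=np.array(m['view']);q=V[:3,:3]@np.asarray(p)+V[:3,3]
    return np.array([m['cx']+m['fx']*q[0]/-q[2],m['cy']-m['fy']*q[1]/-q[2]])
E
python3 - <<'E'
from h import *
np.set_printoptions(precision=4,suppress=True)
m=bot.camera_model('top'); im=bot.read_camera('top')
hsv=cv2.cvtColor(im,cv2.COLOR_RGB2HSV)
brown=((hsv[...,0]<15)&(hsv[...,1]>100)).astype(np.uint8)
for n,c in dict(flush_nest=(152,254),square_nest=(314,255),slim_nest=(480,252),punch_nest=(272,201)).items():
    k=np.zeros_like(brown);x,y=c;k[y-38:y+38,x-36:x+36]=brown[y-38:y+38,x-36:x+36]
    pts=np.argwhere(k)[:,::-1]
    w=np.array([p2w(m,p,.018 if n[0]!='p' else .014)[:2] for p in pts]).astype(np.float32)
    r=cv2.minAreaRect(w); print(n,np.round(r[0],4),np.round(r[1],4),r[2], w.mean(0))
for n,c,z in [('flush',(432,288),.058),('square',(351,188),.06),('slim',(212,217),.06),('punch',(259,266),.007),('dish',(378,266),.02),('sash',(410,208),.05)]: print(n,p2w(m,c,z))
s=bot.camera_model('scene')
for n,c,z in [('flush',(179,207),.058),('square',(278,283),.06),('slim',(471,248),.07),('punch',(397,237),.007),('flush_nest',(533,238),.018),('square_nest',(328,244),.018)]: print('S',n,p2w(s,c,z))
w=bot.camera_model('wrist');V=np.array(w['view']);print('wristcam pos',-V[:3,:3].T@V[:3,3],V[:3,:3],w['fx'],bot.get_obs()['eef_pos'])
E
```

```text
flush_nest [0.5145 0.417 ] [0.0886 0.0891] 18.698320388793945 [0.5143 0.4163]
square_nest [0.5181 0.0335] [0.1749 0.0971] 60.19484329223633 [0.5031 0.0038]
slim_nest [ 0.4949 -0.4309] [0.0868 0.0896] 9.519698143005371 [ 0.4946 -0.4308]
punch_nest [0.6207 0.0946] [0.2053 0.0887] 23.98174285888672 [0.6395 0.1017]
flush [ 0.4027 -0.292   0.058 ]
square [ 0.6625 -0.1004  0.06  ]
slim [0.5971 0.2537 0.06  ]
punch [0.4746 0.1423 0.007 ]
dish [ 0.4646 -0.1655  0.02  ]
sash [ 0.6083 -0.2502  0.05  ]
S flush [ 0.3983 -0.3001  0.058 ]
S square [ 0.6537 -0.1002  0.06  ]
S slim [0.6002 0.2562 0.07  ]
S punch [0.474  0.1469 0.007 ]
S flush_nest [0.5161 0.4184 0.018 ]
S square_nest [0.4988 0.0009 0.018 ]
wristcam pos [ 0.3005 -0.6093  0.3745] [[ 0.3301 -0.9439  0.0016]
 [ 0.893   0.3117 -0.3247]
 [ 0.306   0.1086  0.9458]] 398.4513213743794 [ 0.2224 -0.6373  0.2453]
```

Call:
drive_tool --commands '[{"hand": 1,"translation": [28,55,0],"angular": [0,0,0]},{"hand": 1,"translation": [56,110,0],"angular": [0,0,0]},{"hand": 1,"translation": [84,165,0],"angular": [0,0,0]},{"hand": 1,"translation": [112,220,0],"angular": [0,0,0]},{"hand": 1,"translation": [140,275,0],"angular": [0,0,0]},{"hand": 1,"translation": [168,325,0],"angular": [0,0,0]},{"hand": 1,"translation": [180,341,0],"angular": [0,0,0]},{"hand": 1,"translation": [180,341,0],"angular": [0,0,0]},{"hand": 1,"translation": [180,341,0],"angular": [0,0,0]}]'

```text
t: 2.28
eef_pos: [0.4016, -0.2976, 0.2453]
tool_rot: [0.0, 0.986, 0.166, -0.0]
contact_force: [-1.6, -1.0, 0.1]
gripper_width: 1.001
grasp_force: 0.0
```

```bash
cat >> h.py <<'E'
np.set_printoptions(precision=4,suppress=True)
def look(name):
    o=bot.get_obs(); m=bot.camera_model('wrist'); im=bot.read_camera('wrist')
    cv2.imwrite(f'pics/{name}.png',im[:,:,::-1]); print(o['t'],o['eef_pos'],o['tool_rot'],o['contact_force'])
    np.savez(f'pics/{name}.npz',**m); return o,m,im
def masks(name,q,m,im,zs):
    for d in bot.outline_of('wrist',q):
        ys,xs=np.nonzero(d['pixels'])
        print(q,round(d['score'],2),d['position'],xs.min(),xs.max(),ys.min(),ys.max(),[p2w(m,d['position'],z)[:2] for z in zs])
E
python3 - <<'E'
from h import *
o,m,im=look('w1')
masks('w1','flush_set',m,im,[.03]); masks('w1','slim_nest',m,im,[.018])
E
```

```text
2.275 [ 0.4016 -0.2976  0.2453] [ 0.0002  0.9861  0.1662 -0.0002] [-1.5611 -0.9978  0.1311]
flush_set 0.71 [325.1, 207.1] 299 348 184 235 [array([ 0.4024, -0.3034])]
slim_nest 0.87 [496.3, 151.4] 431 563 94 212 [array([ 0.4962, -0.4297])]
```

View pics/w1.png

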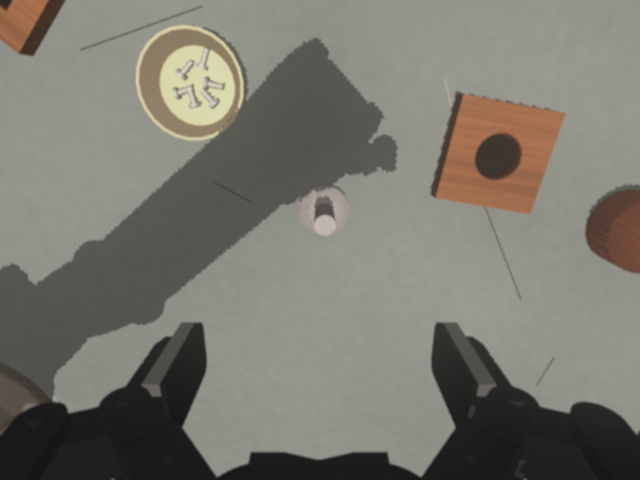

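The wrist view shows the flush set, its disc at (324,209) and shank top at (325,225). The slim nest recess is at (498,156), and the dish at (190,82).

```bash
cat >> h.py <<'E'
def saved(name): return dict(np.load(f'pics/{name}.npz'))
E
python3 - <<'E'
from h import *
m=saved('w1')
print(p2w(m,(324,209),.010),p2w(m,(325,225.5),.058),p2w(m,(498.5,156),.018))
im=cv2.imread('pics/w1.png');hsv=cv2.cvtColor(im,cv2.COLOR_BGR2HSV)
k=((hsv[...,0]<15)&(hsv[...,1]>100)); k[:, :420]=0;k[:,570:]=0
k[180:,568:]=0
w=np.array([p2w(m,(x,y),.018)[:2] for y,x in np.argwhere(k)],np.float32);print(cv2.minAreaRect(w))
E
```

```text
[ 0.3959 -0.305   0.01  ] [ 0.394  -0.3058  0.058 ] [ 0.4933 -0.4334  0.018 ]
((0.49254029989242554, -0.43231773376464844), (0.08974138647317886, 0.09079285711050034), 9.517151832580566)
```

Call:
drive_tool --force 50 --commands '[{"hand": 1,"translation": [-6.5,-8,-55],"angular": [0,0,0]},{"hand": 1,"translation": [-6.5,-8,-110],"angular": [0,0,0]},{"hand": 1,"translation": [-6.5,-8,-160],"angular": [0,0,0]},{"hand": 1,"translation": [-6.5,-8,-195],"angular": [0,0,0]},{"hand": 1,"translation": [-6.5,-8,-209],"angular": [0,0,0]},{"hand": 1,"translation": [-6.5,-8,-209],"angular": [0,0,0]},{"hand": 0,"translation": [-6.5,-8,-209],"angular": [0,0,0]},{"hand": 0,"translation": [-6.5,-8,-209],"angular": [0,0,0]},{"hand": 0,"translation": [-6.5,-8,-209],"angular": [0,0,0]},{"hand": 0,"translation": [-6.5,-8,-209],"angular": [0,0,0]},{"hand": 0,"translation": [-6.5,-8,-209],"angular": [0,0,0]},{"hand": 0,"translation": [-6.5,-8,-209],"angular": [0,0,0]}]'

```text
t: 3.92
eef_pos: [0.3963, -0.3047, 0.0369]
tool_rot: [0.0, 0.986, 0.167, 0.0]
contact_force: [-1.4, -0.6, 7.3]
gripper_width: 0.196
grasp_force: 48.6
```

Call:
drive_tool --commands '[{"hand": 0,"translation": [0,0,15],"angular": [0,0,0]},{"hand": 0,"translation": [0,0,50],"angular": [0,0,0]},{"hand": 0,"translation": [10,20,100],"angular": [0,0,0]},{"hand": 0,"translation": [30,60,130],"angular": [0,0,0]},{"hand": 0,"translation": [50,115,130],"angular": [0,0,0]},{"hand": 0,"translation": [70,170,130],"angular": [0,0,0]},{"hand": 0,"translation": [85,228,130],"angular": [0,0,0]},{"hand": 0,"translation": [100,286,130],"angular": [0,0,0]},{"hand": 0,"translation": [110,345,130],"angular": [0,0,0]},{"hand": 0,"translation": [115,404,130],"angular": [0,0,0]},{"hand": 0,"translation": [118,464,130],"angular": [0,0,0]},{"hand": 0,"translation": [118,520,130],"angular": [0,0,0]}]'

```text
t: 5.42
eef_pos: [0.5134, 0.2175, 0.1667]
tool_rot: [0.0, 0.986, 0.167, -0.0]
contact_force: [-0.1, 0.0, -3.2]
gripper_width: 0.193
grasp_force: 49.5
```

```bash
python3 - <<'E'
from h import *
o,m,im=look('w2')
for q in('flush_set','flush_nest','square_nest','punch_nest','punch','slim_set'): masks('w2',q,m,im,[.018])
E
```

```text
5.425 [0.5134 0.2175 0.1667] [ 0.0002  0.9859  0.1672 -0.0001] [-0.0719  0.0499 -3.1829]
flush_set 0.87 [319.7, 304.2] 266 372 254 406 [array([0.4548, 0.1963])]
flush_nest 0.55 [55.3, 132.5] 0 125 61 201 [array([0.5177, 0.4067])]
square_nest 0.9 [567.1, 326.0] 483 639 251 397 [array([0.5014, 0.0042])]
punch_nest 0.88 [535.7, 96.6] 461 626 0 212 [array([0.6446, 0.1129])]
slim_set 0.97 [300.4, 93.6] 279 320 71 115 [array([0.5954, 0.259 ])]
slim_set 0.93 [376.3, 17.0] 353 406 0 40 [array([0.6528, 0.2288])]
```

View pics/w2.png

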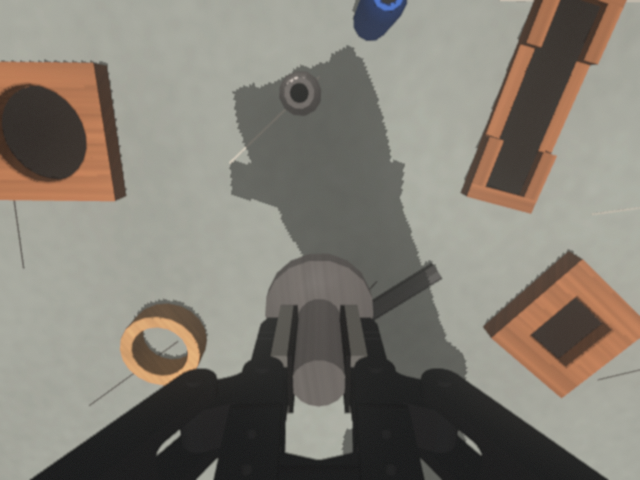

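The flush set is held upright between the fingers. The flush nest recess is at (43,133), the slim set top at (299,92), the blue look-alike at (380,10), the square nest recess at (571,331), the punch nest near (545,95), and a distractor ring at (163,343).

```bash
python3 - <<'E'
from h import *
m=saved('w2')
print('flush nest',p2w(m,(43,133),.018),'slim',p2w(m,(299,92),.07))
im=cv2.imread('pics/w2.png');hsv=cv2.cvtColor(im,cv2.COLOR_BGR2HSV)
for n,(a,b,c,d),v in [('sq',(528,616,292,368),60),('fl',(0,92,80,186),60),('slim',(285,312,78,106),80)]:
    k=np.zeros((480,640),np.uint8);k[c:d,a:b]=(hsv[c:d,a:b,2]<v)
    cs=max(cv2.findContours(k,0,2)[0],key=cv2.contourArea)
    print(n,cv2.minAreaRect(cs),cv2.fitEllipse(cs))
# square nest: top face corners
for z in(.018,): 
  P=[p2w(m,p,z)[:2] for p in [(571,250),(487,327),(563,397)]]; print(P)
b=((hsv[...,0]<15)&(hsv[...,1]>100)).astype(np.uint8)
cv2.imwrite('pics/c2.png',cv2.resize(im[0:400,440:640],None,fx=1.5,fy=1.5,interpolation=2))
for z in (.0,.018):
  print([p2w(m,p,z)[:2] for p in [(464,193),(531,212)]])
E
```

```text
flush nest [0.5147 0.4145 0.018 ] slim [0.5952 0.2574 0.07  ]Traceback (most recent call last):
  File "<stdin>", line 7, in <module>
ValueError: max() iterable argument is empty
```

Call:
drive_tool --commands '[{"hand": 0,"translation": [1,55,0],"angular": [0,0,0]},{"hand": 0,"translation": [2,110,0],"angular": [0,0,0]},{"hand": 0,"translation": [2,160,0],"angular": [0,0,0]},{"hand": 0,"translation": [2,190,0],"angular": [0,0,0]},{"hand": 0,"translation": [2,200,0],"angular": [0,0,0]},{"hand": 0,"translation": [2,200,-20],"angular": [0,0,0]},{"hand": 0,"translation": [2,200,-50],"angular": [0,0,0]},{"hand": 0,"translation": [2,200,-80],"angular": [0,0,0]},{"hand": 0,"translation": [2,200,-80],"angular": [0,0,0]},{"hand": 0,"translation": [2,200,-80],"angular": [0,0,0]}]'

```text
t: 7.02
eef_pos: [0.5168, 0.4145, 0.0867]
tool_rot: [0.0, 0.986, 0.166, 0.0]
contact_force: [0.0, 0.1, -2.8]
gripper_width: 0.195
grasp_force: 49.7
```

```bash
python3 - <<'E'
from h import *
o,m,im=look('w3')
masks('w3','flush_set',m,im,[.06]); masks('w3','flush_nest',m,im,[.018])
E
```

```text
7.025 [0.5168 0.4145 0.0867] [0.0002 0.9861 0.1663 0.0002] [ 0.0364  0.0874 -2.7886]
flush_set 0.88 [318.8, 305.9] 265 371 254 405 [array([0.5173, 0.4151])]
flush_nest 0.74 [296.8, 234.7] 221 400 186 347 [array([0.5318, 0.4322])]
```

View pics/w3.png

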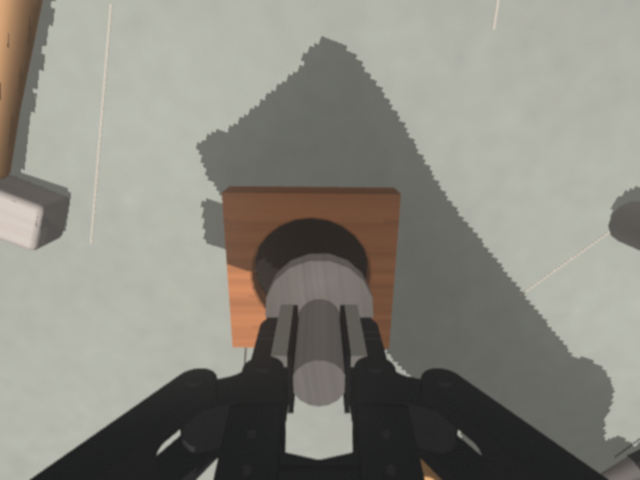

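The set hangs over the flush nest. The recess spans columns 253–370 with its front edge at row 218, and the set is at column 319, about 4 mm off to the right.

```bash
python3 - <<'E'
from h import *
m=saved('w3');print(m['cx'],m['cy'])
P=np.array([p2w(m,p,.018)[:2] for p in [(223,193),(401,193),(391,347),(234,347)]]);print(P,P.mean(0),np.linalg.norm(P-np.roll(P,1,0),axis=1))
u=np.array([.944,.33]); v=np.array([.33,-.944])
f=p2w(m,(311.5,218),.018)[:2];print('front rim',f,'->center',f-u*.032)
l,r=p2w(m,(253,268),.018)[:2],p2w(m,(370,268),.018)[:2];print((l+r)/2,np.linalg.norm(l-r))
# set: bottom disc front edge row 254 at z=disc top (bottom is z=tcp-.036+.006..)
zb=.0867-.0369
print('set front', p2w(m,(319,254),zb+.01)[:2]-u*.024, p2w(m,(319,388),zb+.058)[:2])
E
```

```text
318.5416155317601 243.68754281409267
[[0.5405 0.4741]
 [0.5699 0.3895]
 [0.485  0.3597]
 [0.4554 0.4452]] [0.5127 0.4171] [0.0899 0.0896 0.09   0.0905]
front rim [0.5428 0.4278] ->center [0.5126 0.4173]
[0.5166 0.4189] 0.06276602349404414
set front [0.5174 0.415 ] [0.5127 0.4136]
```

Call:
drive_tool --commands '[{"hand": 0,"translation": [-3,3,0],"angular": [0,0,0]},{"hand": 0,"translation": [-3,3,-20],"angular": [0,0,0]},{"hand": 0,"translation": [-3,3,-36],"angular": [0,0,0]},{"hand": 0,"translation": [-3,3,-42],"angular": [0,0,0]},{"hand": 0,"translation": [-3,3,-44],"angular": [0,0,0]},{"hand": 0,"translation": [-3,3,-44],"angular": [0,0,0]},{"hand": 0,"translation": [-3,3,-44],"angular": [0,0,0]}]'

```text
t: 8.05
eef_pos: [0.5118, 0.4174, 0.0431]
tool_rot: [0.001, 0.986, 0.167, -0.001]
contact_force: [-7.4, -6.8, 12.5]
gripper_width: 0.195
grasp_force: 51.5
```

Call:
drive_tool --commands '[{"hand": 0.5,"translation": [0,0,0],"angular": [0,0,0]},{"hand": 0.6,"translation": [0,0,0],"angular": [0,0,0]},{"hand": 0.6,"translation": [0,0,15],"angular": [0,0,0]},{"hand": 1,"translation": [0,0,60],"angular": [0,0,0]},{"hand": 1,"translation": [0,0,120],"angular": [0,0,0]},{"hand": 1,"translation": [5,-20,170],"angular": [0,0,0]},{"hand": 1,"translation": [15,-60,200],"angular": [0,0,0]},{"hand": 1,"translation": [30,-115,200],"angular": [0,0,0]}]'

```text
t: 9.05
eef_pos: [0.544, 0.3056, 0.247]
tool_rot: [-0.002, 0.986, 0.169, 0.003]
contact_force: [0.7, -0.4, 0.1]
gripper_width: 1.0
grasp_force: 0.0
```

```bash
python3 - <<'E'
from h import *
o,m,im=look('w4')
masks('w4','flush_set',m,im,[.03]); masks('w4','flush_nest',m,im,[.018])
E
```

```text
9.05 [0.544  0.3056 0.247 ] [-0.0019  0.9857  0.1687  0.0035] [ 0.6874 -0.4353  0.0615]
flush_set 0.56 [192.9, 198.0] 164 220 172 223 [array([0.5146, 0.4138])]
flush_nest 0.74 [188.4, 171.8] 137 246 142 244 [array([0.5329, 0.4261])]
flush_nest 0.7 [563.5, 164.2] 501 628 82 252 [array([0.6507, 0.1129])]
```

View pics/w4.png

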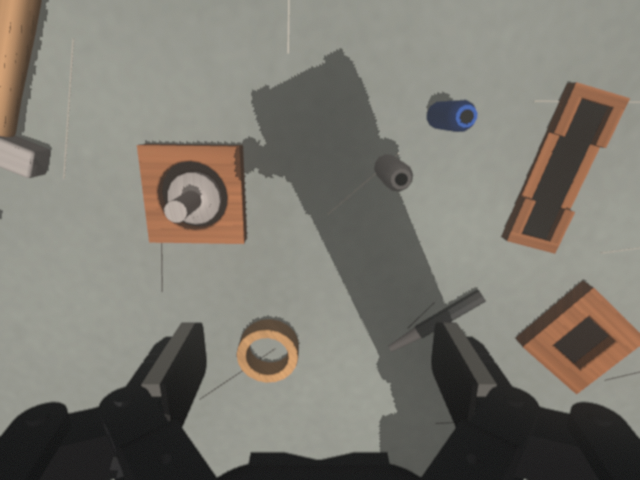

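The flush set is seated in its round recess at (192,195). Also in view: slim set (395,175), blue look-alike (455,115), punch from tail (482,294) to nose (390,347), punch nest (567,167) and square nest (585,340).

Call:
drive_tool --commands '[{"hand": 1,"translation": [15,-55,0],"angular": [0,0,0]},{"hand": 1,"translation": [30,-110,0],"angular": [0,0,0]},{"hand": 1,"translation": [45,-165,0],"angular": [0,0,0]},{"hand": 1,"translation": [60,-220,0],"angular": [0,0,0]},{"hand": 1,"translation": [75,-275,0],"angular": [0,0,0]},{"hand": 1,"translation": [90,-330,0],"angular": [0,0,0]},{"hand": 1,"translation": [105,-380,0],"angular": [0,0,0]},{"hand": 1,"translation": [113,-403,0],"angular": [0,0,0]},{"hand": 1,"translation": [113,-403,0],"angular": [0,0,0]},{"hand": 1,"translation": [113,-403,0],"angular": [0,0,0]}]'

```text
t: 10.45
eef_pos: [0.6559, -0.096, 0.2424]
tool_rot: [-0.001, 0.986, 0.169, 0.0]
contact_force: [0.6, 0.4, 0.9]
gripper_width: 1.0
grasp_force: 0.0
```

```bash
python3 - <<'E'
from h import *
m=saved('w4')
q=lambda L,z:np.array([p2w(m,p,z)[:2] for p in L])
P=q([(575,82),(629,98),(555,252),(505,238)],.014);print('pnest',P,P.mean(0))
P=q([(484,293),(388,348)],.007);print('punch',P,P.mean(0))
print('slim',p2w(m,(401,180),.07))
o,m,im=look('w5')
masks('w5','square_set',m,im,[.03]); masks('w5','square_nest',m,im,[.018]); masks('w5','punch_nest',m,im,[.014])
E
```

```text
pnest [[0.7146 0.1368]
 [0.7188 0.0866]
 [0.5747 0.0748]
 [0.5713 0.1271]] [0.6448 0.1063]
punch [[0.5105 0.1154]
 [0.4178 0.1827]] [0.4642 0.1491]
slim [0.5942 0.2566 0.07  ]
10.45 [ 0.6559 -0.096   0.2424] [-0.0009  0.9856  0.1688  0.0001] [0.6306 0.4414 0.8995]
square_set 0.96 [326.6, 209.6] 306 349 183 236 [array([ 0.6558, -0.1031])]
square_nest 0.66 [176.3, 307.6] 116 243 255 349 [array([0.5093, 0.0025])]
square_nest 0.2 [316.7, 392.2] 279 361 356 429 [array([ 0.4597, -0.1627])]
punch_nest 0.6 [101.0, 133.5] 62 140 43 223 [array([0.6507, 0.1027])]
```

View pics/w5.png

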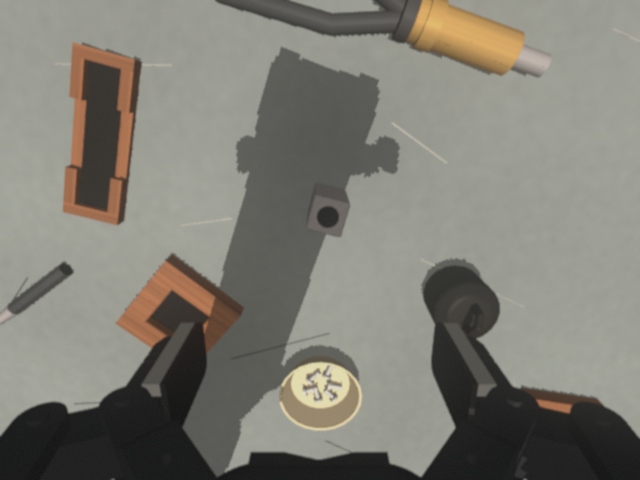

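The square set's top is at (327,216). The square nest is at (180,305), partly behind a finger, the punch nest at (100,133), the sash weight at (462,300) and the dish at (320,392). A crop will give exact corners.

```bash
python3 - <<'E'
import cv2,numpy as np
a=cv2.imread('pics/w5.png');b=cv2.imread('pics/w4.png')
c=cv2.resize(a[175:245,295:365],(400,400),interpolation=cv2.INTER_CUBIC)
d=cv2.resize(b[270:400,510:640],(400,400),interpolation=cv2.INTER_CUBIC)
cv2.imwrite('pics/c5.png',np.hstack([c,d]))
E
```

```text
(no output)
```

View pics/c5.png

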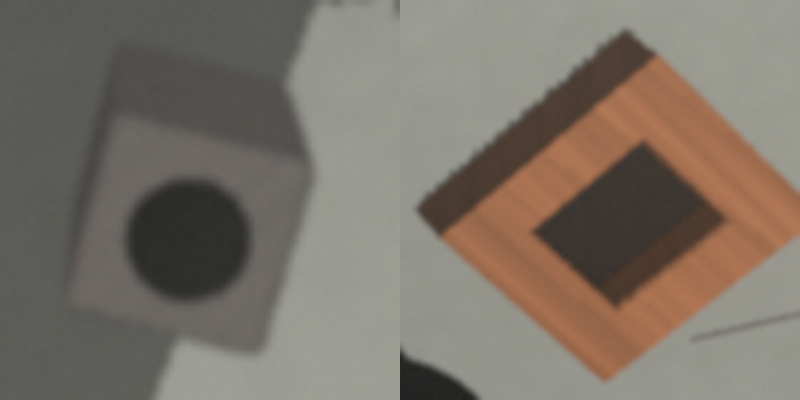

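```bash
python3 - <<'E'
from h import *
def go(n,L,off,s,z):
    m=saved(n);P=np.array([p2w(m,(off[0]+(x+.5)/s,off[1]+(y+.5)/s),z)[:2] for x,y in L])
    e=np.roll(P,-1,0)-P;print(P.mean(0),np.linalg.norm(e,axis=1),np.degrees(np.arctan2(e[:,1],e[:,0]))%90)
go('w5',[(118,115),(315,165),(262,355),(68,305)],(294.5,174.5),400/70,.06)
go('w4',[(243,140),(325,218),(215,307),(133,232)],(509.5,269.5),400/130,.018)
go('w4',[(258,57),(418,221),(207,380),(43,238)],(509.5,269.5),400/130,.018)
E
```

```text
[ 0.658  -0.1028] [0.0284 0.0288 0.0288 0.0284] [5.0255 5.561  4.3896 4.7821]
[ 0.4973 -0.0017] [0.0448 0.046  0.0451 0.0457] [68.5073 69.4762 68.0892 69.1273]
[ 0.4966 -0.0028] [0.0901 0.0864 0.0887 0.0886] [67.4333 67.7071 68.7917 68.6401]
```

Call:
drive_tool --commands '[{"hand": 1,"translation": [2,-7,-30],"angular": [0,0,-0.13]},{"hand": 1,"translation": [2,-7,-80],"angular": [0,0,-0.253]},{"hand": 1,"translation": [2,-7,-120],"angular": [0,0,-0.253]},{"hand": 1,"translation": [2,-7,-120],"angular": [0,0,-0.253]},{"hand": 1,"translation": [2,-7,-120],"angular": [0,0,-0.253]}]'

```text
t: 11.28
eef_pos: [0.6591, -0.1059, 0.1241]
tool_rot: [0.0, 0.999, 0.042, 0.001]
contact_force: [1.1, 0.3, -0.4]
gripper_width: 0.997
grasp_force: 0.0
```

Call:
drive_tool --commands '[{"hand": 1,"translation": [-1,3,-40],"angular": [0,0,0]},{"hand": 1,"translation": [-1,3,-75],"angular": [0,0,0]},{"hand": 1,"translation": [-1,3,-88],"angular": [0,0,0]},{"hand": 1,"translation": [-1,3,-88],"angular": [0,0,0]},{"hand": 0,"translation": [-1,3,-88],"angular": [0,0,0]},{"hand": 0,"translation": [-1,3,-88],"angular": [0,0,0]},{"hand": 0,"translation": [-1,3,-88],"angular": [0,0,0]},{"hand": 0,"translation": [-1,3,-88],"angular": [0,0,0]},{"hand": 0,"translation": [-1,3,-88],"angular": [0,0,0]},{"hand": 0,"translation": [-1,3,-88],"angular": [0,0,0]}]'

```text
t: 12.52
eef_pos: [0.6575, -0.1034, 0.0352]
tool_rot: [0.0, 0.999, 0.041, 0.001]
contact_force: [-0.9, -0.2, 6.4]
gripper_width: 0.345
grasp_force: 50.7
```

Call:
drive_tool --commands '[{"hand": 0,"translation": [0,0,15],"angular": [0,0,0]},{"hand": 0,"translation": [0,0,50],"angular": [0,0,0]},{"hand": 0,"translation": [-40,25,60],"angular": [0,0,-0.15]},{"hand": 0,"translation": [-85,55,60],"angular": [0,0,-0.3]},{"hand": 0,"translation": [-130,82,60],"angular": [0,0,-0.46]},{"hand": 0,"translation": [-152,96,60],"angular": [0,0,-0.46]},{"hand": 0,"translation": [-160,101,60],"angular": [0,0,-0.46]},{"hand": 0,"translation": [-160,101,60],"angular": [0,0,-0.46]},{"hand": 0,"translation": [-160,101,60],"angular": [0,0,-0.46]},{"hand": 0,"translation": [-160,101,60],"angular": [0,0,-0.46]}]'

```text
t: 13.78
eef_pos: [0.4978, -0.003, 0.0943]
tool_rot: [0.0, 0.982, -0.188, 0.0]
contact_force: [-0.7, -0.4, -3.0]
gripper_width: 0.349
grasp_force: 50.0
```

```bash
python3 - <<'E'
from h import *
o,m,im=look('w6')
E
```

```text
13.775 [ 0.4978 -0.003   0.0943] [ 0.      0.9821 -0.1881  0.0003] [-0.6972 -0.359  -3.0406]
```

View pics/w6.png

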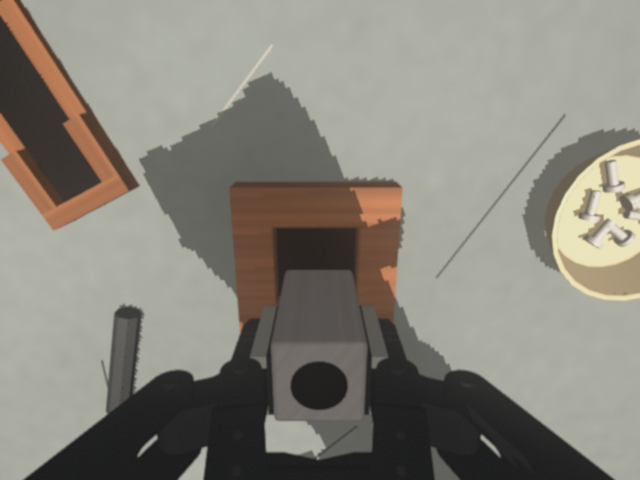

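The square set is lined up over the square recess. The block's front edge is at row 187 (columns 231–402), and the recess spans columns 274–358 from row 229.

```bash
python3 - <<'E'
from h import *
m=saved('w6');t=2*np.arctan2(-.1881,.9821);u=np.array([np.cos(t),np.sin(t)]);v=np.array([np.sin(t),-np.cos(t)]);print(np.degrees(t))
a,b=p2w(m,(231,187),.018)[:2],p2w(m,(402,187),.018)[:2];e=b-a;print(np.linalg.norm(e),e@u/np.linalg.norm(e),(a+b)/2-u*.045)
a,b=p2w(m,(274,229),.018)[:2],p2w(m,(358,229),.018)[:2];print(np.linalg.norm(b-a),(a+b)/2-u*.023)
z=.0943-.0352
print('set top',p2w(m,(319.5,383),z+.06), 'front bottom',p2w(m,(318,271),z)[:2]-u*.015)
E
```

```text
-21.684921418783045
0.0888998025605147 0.0004113121607515779 [ 0.4968 -0.0017]
0.0452225781297132 [ 0.4961 -0.0011]
set top [ 0.4982 -0.0036  0.1191] front bottom [ 0.4965 -0.0024]
```

Within 1–2 mm. Lower the set, release it and retreat towards the slim set.

Call:
drive_tool --commands '[{"hand": 0,"translation": [-1,1.5,-20],"angular": [0,0,0]},{"hand": 0,"translation": [-1,1.5,-42],"angular": [0,0,0]},{"hand": 0,"translation": [-1,1.5,-51],"angular": [0,0,0]},{"hand": 0,"translation": [-1,1.5,-53.5],"angular": [0,0,0]},{"hand": 0,"translation": [-1,1.5,-53.5],"angular": [0,0,0]},{"hand": 0,"translation": [-1,1.5,-53.5],"angular": [0,0,0]}]'

```text
t: 14.58
eef_pos: [0.4965, -0.0008, 0.0412]
tool_rot: [-0.0, 0.982, -0.188, 0.001]
contact_force: [-0.5, 0.0, -2.1]
gripper_width: 0.339
grasp_force: 50.0
```

Call:
drive_tool --commands '[{"hand": 0.7,"translation": [0,0,0],"angular": [0,0,0]},{"hand": 0.7,"translation": [0,0,0],"angular": [0,0,0]},{"hand": 0.7,"translation": [0,0,15],"angular": [0,0,0]},{"hand": 0.8,"translation": [0,0,60],"angular": [0,0,0]},{"hand": 1,"translation": [0,0,120],"angular": [0,0,0]},{"hand": 1,"translation": [10,30,170],"angular": [0,0,0]},{"hand": 1,"translation": [25,75,200],"angular": [0,0,0]},{"hand": 1,"translation": [25,75,200],"angular": [0,0,0]}]'

```text
t: 15.58
eef_pos: [0.5231, 0.0789, 0.245]
tool_rot: [-0.002, 0.983, -0.185, 0.003]
contact_force: [-0.9, -1.2, -0.7]
gripper_width: 0.999
grasp_force: 0.0
```

```bash
python3 - <<'E'
from h import *
o,m,im=look('w7')
for q in('square_set','slim_set','punch','punch_nest'): masks('w7',q,m,im,[.03])
E
```

```text
15.575 [0.5231 0.0789 0.245 ] [-0.0024  0.9828 -0.1846  0.0033] [-0.8937 -1.1732 -0.7367]
square_set 0.63 [417.9, 206.8] 394 445 182 230 [array([ 0.4923, -0.0024])]
square_set 0.26 [278.3, 274.4] 262 294 228 329 [array([0.4772, 0.1381])]
slim_set 0.73 [100.2, 208.1] 66 130 185 226 [array([0.5929, 0.2608])]
slim_set 0.66 [90.6, 131.2] 55 124 114 147 [array([0.653 , 0.2337])]
punch 0.7 [278.5, 271.6] 262 295 227 329 [array([0.4797, 0.1369])]
punch 0.62 [20.8, 328.0] 0 46 307 356 [array([0.516 , 0.3977])]
punch_nest 0.64 [236.7, 79.3] 166 303 0 174 [array([0.6453, 0.1028])]
```

View pics/w7.png

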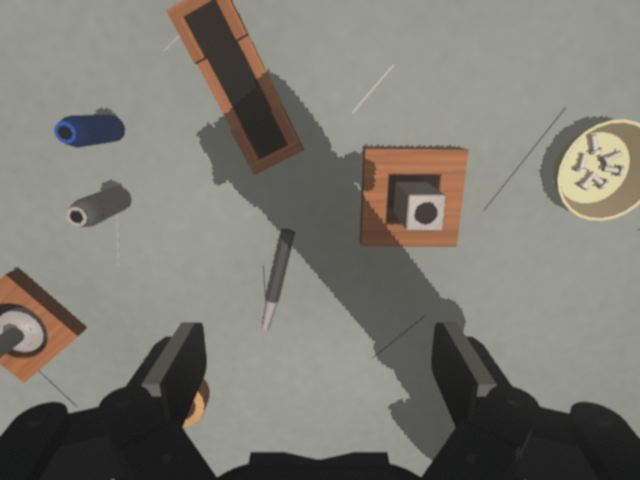

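The square set stands in its recess at (418,207). The slim set is at (100,205), the punch at (278,272), and the blue look-alike at (90,130).

Call:
drive_tool --commands '[{"hand": 1,"translation": [20,50,0],"angular": [0,0,-0.12]},{"hand": 1,"translation": [40,100,0],"angular": [0,0,-0.12]},{"hand": 1,"translation": [60,150,-30],"angular": [0,0,-0.12]},{"hand": 1,"translation": [72,178,-60],"angular": [0,0,-0.12]},{"hand": 1,"translation": [72,178,-100],"angular": [0,0,-0.12]},{"hand": 1,"translation": [72,178,-100],"angular": [0,0,-0.12]},{"hand": 1,"translation": [72,178,-100],"angular": [0,0,-0.12]},{"hand": 1,"translation": [72,178,-100],"angular": [0,0,-0.12]}]'

```text
t: 16.82
eef_pos: [0.5941, 0.2519, 0.1429]
tool_rot: [-0.001, 0.969, -0.247, 0.001]
contact_force: [-0.1, 0.8, 0.7]
gripper_width: 0.999
grasp_force: 0.0
```

```bash
python3 - <<'E'
from h import *
m=saved('w7')
P=np.array([p2w(m,p,.007)[:2] for p in[(287.5,231),(267,328)]]);print('punch',P,P.mean(0),np.degrees(np.arctan2(*(P[1]-P[0])[::-1])))
P=np.array([p2w(m,p,.014)[:2] for p in[(168,10),(302,150),(255,174)]]);print(P)
o,m,im=look('w8')
masks('w8','slim_set',m,im,[.04])
hsv=cv2.cvtColor(im,cv2.COLOR_RGB2HSV);print((hsv[...,0]>0).shape)
E
```

```text
punch [[0.5075 0.1181]
 [0.4173 0.1791]] [0.4624 0.1486] 145.96027418880084
[[0.7139 0.1348]
 [0.5737 0.076 ]
 [0.5694 0.1234]]
16.825 [0.5941 0.2519 0.1429] [-0.0009  0.9691 -0.2466  0.0012] [-0.0879  0.8     0.6795]
slim_set 0.76 [302.9, 145.9] 278 322 122 171 [array([0.6529, 0.2299])]
slim_set 0.69 [310.4, 252.2] 289 329 217 284 [array([0.5946, 0.2572])]
(480, 640)
```

View pics/w8.png

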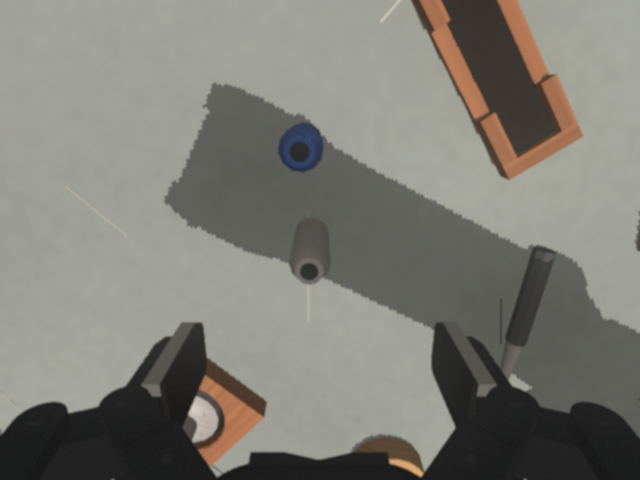

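The slim set is centred between the jaws with its top at (309,271). The blue one is straight ahead at (300,147), clear of both fingers.

Call:
drive_tool --commands '[{"hand": 1,"translation": [0.5,5,-40],"angular": [0,0,0]},{"hand": 1,"translation": [0.5,5,-80],"angular": [0,0,0]},{"hand": 1,"translation": [0.5,5,-101],"angular": [0,0,0]},{"hand": 1,"translation": [0.5,5,-101],"angular": [0,0,0]},{"hand": 1,"translation": [0.5,5,-101],"angular": [0,0,0]},{"hand": 0,"translation": [0.5,5,-101],"angular": [0,0,0]},{"hand": 0,"translation": [0.5,5,-101],"angular": [0,0,0]},{"hand": 0,"translation": [0.5,5,-101],"angular": [0,0,0]},{"hand": 0,"translation": [0.5,5,-101],"angular": [0,0,0]},{"hand": 0,"translation": [0.5,5,-101],"angular": [0,0,0]},{"hand": 0,"translation": [0.5,5,-101],"angular": [0,0,0]}]'

```text
t: 18.3
eef_pos: [0.5937, 0.2573, 0.0403]
tool_rot: [-0.0, 0.969, -0.246, 0.0]
contact_force: [-0.8, -0.5, 4.6]
gripper_width: 0.263
grasp_force: 48.8
```

Call:
drive_tool --commands '[{"hand": 0,"translation": [0,0,15],"angular": [0,0,0]},{"hand": 0,"translation": [0,0,60],"angular": [0,0,0]},{"hand": 0,"translation": [0,-15,115],"angular": [0,0,0]},{"hand": 0,"translation": [-5,-55,150],"angular": [0,0,0]},{"hand": 0,"translation": [-12,-110,150],"angular": [0,0,0]},{"hand": 0,"translation": [-20,-170,150],"angular": [0,0,0]},{"hand": 0,"translation": [-28,-230,150],"angular": [0,0,0]},{"hand": 0,"translation": [-36,-290,150],"angular": [0,0,0]},{"hand": 0,"translation": [-44,-350,150],"angular": [0,0,0]},{"hand": 0,"translation": [-54,-410,150],"angular": [0,0,0]},{"hand": 0,"translation": [-64,-465,150],"angular": [0,0,0]},{"hand": 0,"translation": [-74,-520,150],"angular": [0,0,0]}]'

```text
t: 19.8
eef_pos: [0.5184, -0.2644, 0.19]
tool_rot: [-0.0, 0.969, -0.246, -0.0]
contact_force: [0.3, 0.2, -3.1]
gripper_width: 0.269
grasp_force: 49.7
```

Call:
drive_tool --commands '[{"hand": 0,"translation": [-8,-55,0],"angular": [0,0,0]},{"hand": 0,"translation": [-16,-110,0],"angular": [0,0,0]},{"hand": 0,"translation": [-23,-150,0],"angular": [0,0,0]},{"hand": 0,"translation": [-27,-170,-20],"angular": [0,0,0]},{"hand": 0,"translation": [-27,-170,-60],"angular": [0,0,0]},{"hand": 0,"translation": [-27,-170,-90],"angular": [0,0,0]},{"hand": 0,"translation": [-27,-170,-90],"angular": [0,0,0]},{"hand": 0,"translation": [-27,-170,-90],"angular": [0,0,0]},{"hand": 0,"translation": [-27,-170,-90],"angular": [0,0,0]}]'

```text
t: 20.92
eef_pos: [0.4935, -0.4332, 0.1014]
tool_rot: [0.0, 0.969, -0.246, 0.001]
contact_force: [0.1, -1.3, -2.6]
gripper_width: 0.266
grasp_force: 49.5
```

```bash
python3 - <<'E'
from h import *
o,m,im=look('w9')
masks('w9','slim_set',m,im,[.1])
E
```

```text
20.925 [ 0.4935 -0.4332  0.1014] [ 0.0004  0.9693 -0.2459  0.0013] [ 0.1018 -1.2554 -2.6094]
slim_set 0.56 [317.3, 343.5] 284 353 269 415 [array([ 0.4918, -0.432 ])]
```

View pics/w9.png

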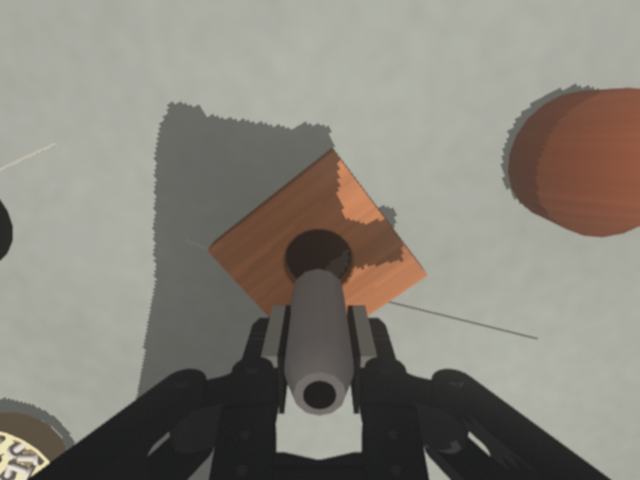

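```bash
python3 - <<'E'
from h import *
m=saved('w9');t=2*np.arctan2(-.2459,.9693);u=np.array([np.cos(t),np.sin(t)])
P=np.array([p2w(m,p,.018)[:2] for p in[(209,247),(427,273)]]);print(P.mean(0),np.linalg.norm(P[1]-P[0]))
print('recess',p2w(m,(319,230),.018)[:2]-u*.02)
z=.1014-.0403
print('set',p2w(m,(320,394),z+.07)[:2],p2w(m,(318,269),z)[:2]-u*.012)
E
```

```text
[ 0.4933 -0.4339] 0.12572792111386524
recess [ 0.4916 -0.4328]
set [ 0.4935 -0.4339] [ 0.4938 -0.4334]
```

The slim set hangs over its recess, with the rim centred at column 319, and is aligned to within 1–2 mm. Lower by 55 mm.

Call:
drive_tool --commands '[{"hand": 0,"translation": [-1,0,-20],"angular": [0,0,0]},{"hand": 0,"translation": [-1,0,-42],"angular": [0,0,0]},{"hand": 0,"translation": [-1,0,-52],"angular": [0,0,0]},{"hand": 0,"translation": [-1,0,-55],"angular": [0,0,0]},{"hand": 0,"translation": [-1,0,-55],"angular": [0,0,0]},{"hand": 0,"translation": [-1,0,-55],"angular": [0,0,0]}]'

```text
t: 21.78
eef_pos: [0.4907, -0.4315, 0.0459]
tool_rot: [-0.001, 0.969, -0.246, -0.001]
contact_force: [-5.4, 6.5, 13.7]
gripper_width: 0.262
grasp_force: 51.9
```

Call:
drive_tool --commands '[{"hand": 0.6,"translation": [0,0,0],"angular": [0,0,0]},{"hand": 0.6,"translation": [0,0,0],"angular": [0,0,0]},{"hand": 0.6,"translation": [0,0,15],"angular": [0,0,0]},{"hand": 0.7,"translation": [0,0,60],"angular": [0,0,0]},{"hand": 1,"translation": [0,0,120],"angular": [0,0,0]},{"hand": 1,"translation": [0,0,175],"angular": [0,0,0]},{"hand": 1,"translation": [0,0,200],"angular": [0,0,0]},{"hand": 1,"translation": [0,0,200],"angular": [0,0,0]}]'

```text
t: 22.78
eef_pos: [0.4926, -0.4339, 0.2485]
tool_rot: [0.001, 0.969, -0.246, 0.003]
contact_force: [-0.6, 0.1, -0.9]
gripper_width: 1.001
grasp_force: 0.0
```

```bash
python3 - <<'E'
from h import *
o,m,im=look('w10')
masks('w10','slim_set',m,im,[.04]); masks('w10','slim_nest',m,im,[.018])
for d in bot.outline_of('wrist','slim_set')[:1]:
    ys,xs=np.nonzero(d['pixels'])
print('expected base/top px if seated',w2p(m,(.4925,-.433,.006)),w2p(m,(.4925,-.433,.076)))
E
```

```text
22.775 [ 0.4926 -0.4339  0.2485] [ 0.0012  0.9692 -0.2462  0.0029] [-0.612   0.0852 -0.9255]
slim_set 0.58 [317.5, 212.7] 303 331 191 233 [array([ 0.4901, -0.4323])]
slim_nest 0.84 [316.6, 191.4] 249 384 133 267 [array([ 0.5032, -0.4384])]
expected base/top px if seated [316.9818 201.4374] [316.826  220.8129]
```

View pics/w10.png

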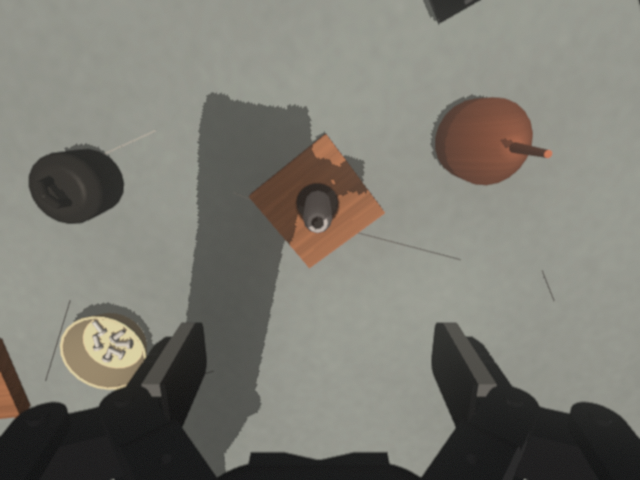

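The slim set stands centred in its recess at (317,210). The dish (105,350) and sash weight (75,185) are undisturbed. The punch is next.

Call:
drive_tool --commands '[{"hand": 1,"translation": [-2,55,0],"angular": [0,0,-0.11]},{"hand": 1,"translation": [-4,113,0],"angular": [0,0,-0.11]},{"hand": 1,"translation": [-6,171,0],"angular": [0,0,-0.11]},{"hand": 1,"translation": [-8,230,0],"angular": [0,0,-0.11]},{"hand": 1,"translation": [-10,290,0],"angular": [0,0,-0.11]},{"hand": 1,"translation": [-14,350,0],"angular": [0,0,-0.11]},{"hand": 1,"translation": [-18,410,0],"angular": [0,0,-0.11]},{"hand": 1,"translation": [-22,470,0],"angular": [0,0,-0.11]},{"hand": 1,"translation": [-26,530,0],"angular": [0,0,-0.11]},{"hand": 1,"translation": [-30,575,-40],"angular": [0,0,-0.11]},{"hand": 1,"translation": [-30,583,-90],"angular": [0,0,-0.11]},{"hand": 1,"translation": [-30,583,-110],"angular": [0,0,-0.11]}]'

```text
t: 24.48
eef_pos: [0.4587, 0.1506, 0.1312]
tool_rot: [0.002, 0.955, -0.298, -0.003]
contact_force: [-0.0, -0.4, 0.4]
gripper_width: 1.002
grasp_force: 0.0
```

Call:
drive_tool --commands '[{"hand": 1,"translation": [0,0,0],"angular": [0,0,0]},{"hand": 1,"translation": [0,0,0],"angular": [0,0,0]}]'

```text
t: 24.72
eef_pos: [0.4617, 0.1501, 0.1352]
tool_rot: [-0.0, 0.954, -0.299, 0.0]
contact_force: [-0.1, 0.3, 0.1]
gripper_width: 0.999
grasp_force: 0.0
```

```bash
python3 - <<'E'
from h import *
o,m,im=look('w11')
for d in bot.outline_of('wrist','punch'):
    ys,xs=np.nonzero(d['pixels']);w=np.array([p2w(m,p,.008)[:2] for p in zip(xs,ys)],np.float32)
    r=cv2.minAreaRect(w);c=w.mean(0);D=np.linalg.svd(w-c,full_matrices=False)[2][0];s=(w-c)@D
    print(d['score'],d['position'],r,'dir',D,np.degrees(np.arctan(D[1]/D[0])),'mid',c+D*(s.max()+s.min())/2)
E
```

```text
24.725 [0.4617 0.1501 0.1352] [-0.0001  0.9542 -0.2992  0.0001] [-0.1172  0.3196  0.1208]
0.93 [321.1, 219.0] ((0.46301019191741943, 0.14968934655189514), (0.015228822827339172, 0.11207059025764465), 54.02066421508789) dir [-0.8151  0.5793] -35.40416 mid [0.463  0.1497]
```

View pics/w11.png

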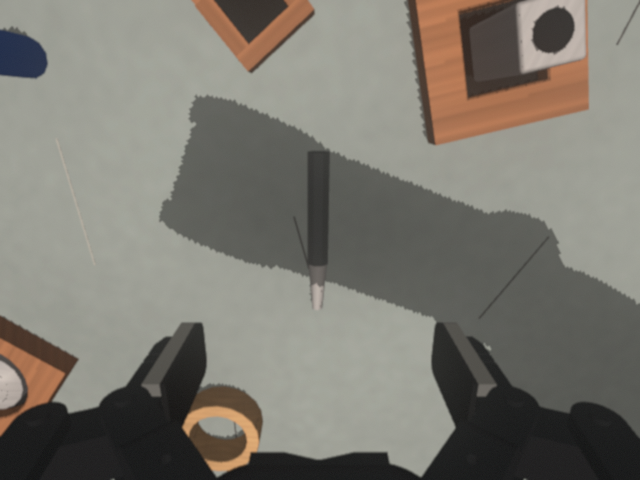

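The punch lies straight between the jaws, tail at (318,152) and nose at (317,310), matching the tool's yaw. Nothing stands in the fingers' way.

Call:
drive_tool --force 60 --commands '[{"hand": 1,"translation": [1,0,-50],"angular": [0,0,0]},{"hand": 1,"translation": [1,0,-95],"angular": [0,0,0]},{"hand": 1,"translation": [1,0,-112],"angular": [0,0,0]},{"hand": 1,"translation": [1,0,-119],"angular": [0,0,0]},{"hand": 1,"translation": [1,0,-119],"angular": [0,0,0]},{"hand": 0,"translation": [1,0,-119],"angular": [0,0,0]},{"hand": 0,"translation": [1,0,-119],"angular": [0,0,0]},{"hand": 0,"translation": [1,0,-119],"angular": [0,0,0]},{"hand": 0,"translation": [1,0,-119],"angular": [0,0,0]},{"hand": 0,"translation": [1,0,-119],"angular": [0,0,0]},{"hand": 0,"translation": [1,0,-119],"angular": [0,0,0]},{"hand": 0,"translation": [1,0,-119],"angular": [0,0,0]}]'

```text
t: 26.32
eef_pos: [0.4626, 0.1502, 0.0162]
tool_rot: [0.0, 0.954, -0.299, 0.0]
contact_force: [-1.9, -0.3, 6.2]
gripper_width: 0.145
grasp_force: 58.8
```

Call:
drive_tool --commands '[{"hand": 0,"translation": [0,0,15],"angular": [0,0,0]},{"hand": 0,"translation": [0,0,60],"angular": [0,0,0]},{"hand": 0,"translation": [35,-8,100],"angular": [0,0,0.15]},{"hand": 0,"translation": [75,-18,100],"angular": [0,0,0.3]},{"hand": 0,"translation": [115,-28,100],"angular": [0,0,0.45]},{"hand": 0,"translation": [155,-38,100],"angular": [0,0,0.6]},{"hand": 0,"translation": [175,-43,100],"angular": [0,0,0.68]},{"hand": 0,"translation": [182,-44,100],"angular": [0,0,0.68]},{"hand": 0,"translation": [182,-44,100],"angular": [0,0,0.68]},{"hand": 0,"translation": [182,-44,100],"angular": [0,0,0.68]}]'

```text
t: 27.58
eef_pos: [0.6433, 0.1069, 0.1159]
tool_rot: [0.0, 0.999, 0.037, -0.0]
contact_force: [1.1, -0.7, -1.2]
gripper_width: 0.138
grasp_force: 59.0
```

```bash
cat > fit.py <<'E'
from h import *
from scipy.optimize import minimize
def nestfit(m,im):
    hsv=cv2.cvtColor(im,cv2.COLOR_RGB2HSV);b=((hsv[...,0]<15)&(hsv[...,1]>100)&(hsv[...,2]>70)).astype(np.uint8)
    return b
E
python3 - <<'E'
from fit import *
o,m,im=look('w12')
for q,z in(('punch_nest',.014),('punch',.107)):
  for d in bot.outline_of('wrist',q)[:2]:
    ys,xs=np.nonzero(d['pixels']);w=np.array([p2w(m,p,z)[:2] for p in zip(xs,ys)],np.float32)
    print(q,d['score'],d['position'],xs.min(),xs.max(),ys.min(),ys.max(),cv2.minAreaRect(w))
b=nestfit(m,im)
for y in range(0,480,20):
    x=np.nonzero(b[y])[0]
    if len(x): 
        s=np.split(x,np.nonzero(np.diff(x)>1)[0]+1); print(y,[(int(k[0]),int(k[-1])) for k in s if len(k)>3])
E
```

```text
27.575 [0.6433 0.1069 0.1159] [ 0.      0.9993  0.0366 -0.0004] [ 1.085  -0.6516 -1.2031]
punch_nest 0.64 [325.0, 183.5] 275 365 122 316 ((0.6573520302772522, 0.10718826204538345), (0.12147459387779236, 0.05085531249642372), 4.381504058837891)
140 [(277, 362)]
160 [(278, 294), (346, 362)]
180 [(278, 294), (346, 362)]
200 [(280, 295), (345, 360)]
220 [(281, 296), (345, 359)]
240 [(282, 296), (345, 359)]
260 [(283, 296), (344, 358)]
280 [(284, 297), (344, 357)]
300 [(284, 297), (344, 358)]
400 [(492, 501)]
420 [(517, 529)]
```

Call:
drive_tool --commands '[{"hand": 0,"translation": [1.5,-1,-40],"angular": [0,0,0]},{"hand": 0,"translation": [1.5,-1,-75],"angular": [0,0,0]},{"hand": 0,"translation": [1.5,-1,-88],"angular": [0,0,0]},{"hand": 0,"translation": [1.5,-1,-93],"angular": [0,0,0]},{"hand": 0,"translation": [1.5,-1,-93],"angular": [0,0,0]},{"hand": 0,"translation": [1.5,-1,-93],"angular": [0,0,0]}]'

```text
t: 28.48
eef_pos: [0.6468, 0.1054, 0.0242]
tool_rot: [-0.0, 0.999, 0.036, 0.001]
contact_force: [0.9, -0.1, -1.4]
gripper_width: 0.139
grasp_force: 59.0
```

Call:
drive_tool --commands '[{"hand": 0,"translation": [-1,0,-1.5],"angular": [0,0,0]},{"hand": 0,"translation": [-1,0,-1.5],"angular": [0,0,0]},{"hand": 0.32,"translation": [-1,0,-1.5],"angular": [0,0,0]},{"hand": 0.32,"translation": [-1,0,-1.5],"angular": [0,0,0]},{"hand": 0.32,"translation": [-1,0,-1.5],"angular": [0,0,0]},{"hand": 0.32,"translation": [-1,0,15],"angular": [0,0,0]},{"hand": 0.32,"translation": [-1,0,60],"angular": [0,0,0]},{"hand": 0.6,"translation": [-1,0,120],"angular": [0,0,0]},{"hand": 1,"translation": [-1,0,180],"angular": [0,0,0]},{"hand": 1,"translation": [-1,0,230],"angular": [0,0,0]},{"hand": 1,"translation": [-1,0,230],"angular": [0,0,0]},{"hand": 1,"translation": [-1,0,230],"angular": [0,0,0]}]'

```text
t: 29.98
eef_pos: [0.6445, 0.105, 0.2531]
tool_rot: [0.0, 0.999, 0.036, 0.0]
contact_force: [-0.5, -0.9, -1.0]
gripper_width: 0.998
grasp_force: 0.0
```

```bash
python3 - <<'E'
from fit import *
o,m,im=look('w13')
for q,z in(('punch_nest',.014),('punch',.013)):
  for d in bot.outline_of('wrist',q)[:2]:
    ys,xs=np.nonzero(d['pixels']);w=np.array([p2w(m,p,z)[:2] for p in zip(xs,ys)],np.float32)
    print(q,d['score'],d['position'],xs.min(),xs.max(),ys.min(),ys.max(),cv2.minAreaRect(w))
g=cv2.cvtColor(im,cv2.COLOR_RGB2GRAY)
for n,p in(('c',(.645,.1063,.012)),):print(w2p(m,p))
c=np.array([.645,.1063]);t=np.radians(4.38);u=np.array([np.cos(t),np.sin(t)]);v=np.array([-u[1],u[0]])
for s in np.arange(-65,66,5.):
    print(int(s),[int(g[tuple(np.round(w2p(m,(*(c+u*s/1e3+v*l/1e3),.01))).astype(int)[::-1])]) for l in range(-24,25,3)])
bot.read_camera('top');mt=bot.camera_model('top')
for n,z in(('dish',.02),('sash_weight',.05),('flush_set',.05),('square_set',.06),('slim_set',.07)):print(n,[(round(d['score'],2),d['position'],p2w(mt,d['position'],z)[:2]) for d in bot.find_in('top',n)])
E
```

```text
29.975 [0.6445 0.105  0.2531] [0.0001 0.9993 0.0364 0.0001] [-0.5237 -0.8692 -0.995 ]
punch_nest 0.94 [310.7, 199.5] 289 345 119 272 ((0.6442130208015442, 0.10588323324918747), (0.14651188254356384, 0.050054192543029785), 4.5771965980529785)
punch 0.7 [320.6, 189.9] 311 326 138 253 ((0.6460334062576294, 0.10504040867090225), (0.11008258163928986, 0.01414125319570303), 3.857959508895874)
[317.0891 198.9773]
-65 [73, 71, 72, 63, 63, 64, 64, 66, 65, 66, 67, 66, 68, 76, 84, 117, 133]
-60 [73, 70, 71, 46, 45, 45, 45, 45, 47, 47, 47, 48, 48, 75, 73, 110, 133]
-55 [73, 70, 70, 46, 45, 44, 47, 86, 91, 57, 47, 48, 49, 74, 74, 76, 130]
-50 [75, 70, 69, 46, 43, 44, 52, 93, 98, 65, 45, 47, 46, 72, 73, 74, 114]
-45 [75, 70, 70, 45, 43, 42, 59, 95, 98, 75, 45, 47, 47, 72, 74, 74, 96]
-40 [75, 70, 70, 55, 42, 42, 67, 96, 97, 80, 46, 46, 46, 71, 74, 73, 81]
-35 [75, 69, 69, 54, 42, 42, 75, 97, 98, 81, 43, 43, 46, 69, 75, 73, 77]
-30 [67, 64, 63, 52, 43, 42, 81, 97, 96, 86, 46, 45, 44, 64, 69, 71, 75]
-25 [77, 75, 75, 57, 43, 45, 86, 96, 96, 87, 49, 44, 45, 69, 77, 78, 86]
-20 [77, 74, 75, 58, 41, 43
[... 876 characters left out ...]
, 52, 42, 39, 40, 56, 70, 69, 70]
45 [76, 70, 71, 51, 41, 44, 52, 55, 56, 51, 44, 42, 39, 69, 71, 69, 69]
50 [76, 71, 71, 50, 41, 43, 52, 56, 56, 51, 44, 39, 40, 67, 71, 68, 74]
55 [75, 71, 71, 49, 43, 42, 51, 55, 53, 50, 42, 40, 40, 65, 71, 69, 72]
60 [76, 71, 72, 51, 43, 43, 42, 42, 42, 41, 41, 42, 42, 65, 71, 71, 73]
65 [75, 72, 73, 72, 71, 70, 71, 70, 71, 70, 71, 70, 70, 69, 70, 72, 72]
dish [(0.85, [375.4, 265.4], array([ 0.4663, -0.1588]))]
sash_weight [(0.64, [409.3, 207.2], array([ 0.6105, -0.2485])), (0.23, [476.4, 252.1], array([ 0.4901, -0.4118]))]
flush_set [(0.63, [153.2, 254.2], array([0.5079, 0.4037]))]
square_set []
slim_set [(0.71, [482.7, 251.3], array([ 0.4895, -0.4209]))]
```

The punch lies centred in its trough, the other three are in their nests, and the dish and sash weight are unmoved.

```bash
python3 -c "
from station import bot
print(bot.hand_in())"
```

```text
the job is handed in; nothing more can be done
None
```

All four tools are in their nests and the job is handed in at about 30 s of the 120 s allowed; the dish and sash weight were not moved, and the hand-in returned no verdict.

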